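# Try the lid of the block case, free its catch if it holds, and hold the lid open

### The job

Hold the lid of the blue case open so that a colleague can take out the hardness test blocks: first tug the lid up by its bow handle to learn whether the catch holds it, before touching the catch. If it is caught, let the lid down and slide the black catch knob on the lid along its slot to the other end, which frees it; if it comes up at once, the catch is right as it stands (sliding it would lock the lid). Raise the lid by the handle until it stands about 60 degrees open, and finish there still gripping the handle, because the lid falls shut when let go; leave the things round the case where they are.

Things in the scene. Friction and masses are not known exactly. Their poses are not given: they have to be found in the camera images.
- case: Blue-painted metal case, fixed to the bench, 180 mm deep (its x) by 200 mm wide (its y); origin at the centre of its underside, x towards the hinge at the back, y to its left, z up. Its lid is an 8 mm plate; the lid's top lies 78 mm above the bench when shut. The hinge line runs along the case's y, 90 mm behind the origin (+x) and 70 mm up.
- lid (a joint): Opening angle of the lid in rad: 0 shut, grows as its front edge rises; stops at 1.3. Nothing but gravity acts on it (about 3 N at the handle lifts it), and it falls shut when let go at any angle. When the catch holds it, it gives only about 0.04 rad (6 mm at the handle) and then stops hard, so a pull of 10 to 15 N tells; when not, it simply opens.
- handle_center (a point): Black and steel bow handle on the lid near its front edge: a round level bar 10 mm thick and 90 mm long along its own y, on two posts. This point is the middle of the bar, 34 mm above the lid's top, on the case's middle line; 162 mm in front of the hinge line and 42 mm above it when the lid is shut. Turns with the lid: x along the lid to its back, z away from the lid's top.
- knob_center (a point): Centre of the black catch knob that stands on the lid's top behind the handle, in a slot in a brass plate that runs along the case's y. The knob is 12 mm (case x) by 14 mm (case y) and its top is 26 mm above the lid's top; this point lies 15.5 mm above the lid's top. It can be pinched or pushed. It is 82 mm behind the handle bar.
- catch_slide (a joint): Position of the catch knob in its slot in m: 0 at the left end (+y of the case), 0.024 at the right end (-y). It starts within 4 mm of the left end, stays where it is put and takes about 2 N to move. At one end of the slot the hidden bolt under the lid is hooked, at the other end it is free; which end is which is not marked and changes from start to start. The bolt is clear once the knob is within 10 mm of the free end. With the lid pulled up against the hook it moves hard.
- tape_1: Bystander: black roll of tape, 62 mm across and 19 mm high, left of the case; origin at the centre of its underside.
- loupe: Bystander: black stand loupe, 33 mm across and 35 mm high, left of the case; origin at the centre of its underside.
- putty_tin: Bystander: flat green and white tin, 66 mm across and 34 mm high, right of the case; origin at the centre of its underside.
- eyepiece: Bystander: black and white microscope eyepiece, 32 mm across and 46 mm high, right of the case; origin at the centre of its underside.

How it is judged:
By the outcome, as a careful person would: the job done as asked, in the order asked, and still so for the second after the job is handed in, while the arm keeps its last pose, push and grip.
It also fails if it takes over 48 s, if anything falls off the work surface, if the arm or the gripper's body presses on something with over 40 N, if the wrist force passes 120 N, or if a joint passes its speed limit or range.

### The arm

A 6-joint arm with a two-finger parallel gripper is mounted at the origin on a cart in front of the work surface, level with it; the furniture and walls round the work are solid. World frame = base frame: x ahead of the robot, y to its left, z up, the work surface at z = 0. Lengths are in m, angles in rad, forces in N, time in s.
With the tool pointing down it reaches from about 0.225 to 0.875 m from the base axis. Payload 3.4 kg.
Tool frame: the origin (TCP) lies on the centre line of the jaws, within the pads' length; the fingertips stand 17 mm ahead of it and the grasp point (between the pads) lies 2 mm behind it; z points along the fingers, y is the line along which they close (so a half turn about z gives the same grasp; the last joint's range is limited). The gripper opens to 85 mm and grips with 20 to 120 N. Pads are 22 mm wide; open, the fingers measure 114 mm over their backs; the gripper's body (76 mm by 85 mm) begins 54 mm behind the grasp point. The pads swing forward as they close: fully open they stand 13 mm farther back than shut.
Start: joints at [-0.121, 0.276, 1.505, -0, 1.361, -0.121], TCP at [0.575, -0, 0.248] pointing down, gripper open.
Joint ranges: [-2.89, 2.89], [-0.75, 2.08], [0.22, 2.7], [-1.18, 4.32], [0.11, 2.71], [-2.7, 2.7]. Speed limits (rad/s): [2.57, 2.57, 3.14, 3.14, 3.14, 3.14].

### API

Orientations are given as a rotation vector (axis times angle).
In Python, from rig import robot, eyes gives the robot as it stands.
- The arm moves only by the shell command python3 -m pendant 'ROWS'. ROWS is JSON, a list that holds one entry, the list of rows, each a list of 5 numbers: the finger opening in cm, from 0 to 8.54, then the shift along the tool's x, y, z in cm, then the turn about the tool's z in rad. A call has 1 to 12 rows; each row is the pose to reach, as a shift and turn from the pose commanded when the call began, along the tool's axes at that moment; what a row does not reach only later rows make up. A row lasts 1/10 s, in which the tool goes at most 50 mm and 8.59 degrees, less where a joint would pass 70% of its speed; a pose out of reach is approached as far as the arm can. A call with a gripper value outside its range is refused whole. The fingers move at their own pace and stop on an object; the grip force is fixed at half the most. Time passes only in rows, so rows that repeat a pose let the fingers close. It gives the time, the measured TCP pose, the force, the opening and the grip force at its end, in the units of the state.
- robot.state(): the state, without advancing time (a new reading comes with each control period).
- eyes.capture(name): name is "scene" or "side" or "wrist"; returns the picture (420x560x3 uint8, blue, green, red); there is no depth.
- eyes.camera_params(name): a dict with "camera_matrix" (3x3 intrinsics, pixels), "rvec" (rotation vector, rad) and "tvec" (3), from world to camera coordinates, as OpenCV has them. Camera axes: x right, y down, z forward; pixel columns grow to the right and rows downward; lengths in m; the calibration is good to about 2 mm. The wrist camera is an equidistant fisheye: a pixel r from the principal point sees the ray r / f radians off the axis. A picture is of the moment at which its call begins: read the wrist's pose just before it. camera_params takes no time and is no camera call; for the wrist camera it gives the pose at the moment of the call.
- robot.job_done(): hands the job in; it is judged then, once.
The state is a dict: "clock": time; "qpos": joint angles; "joint_vel": joint speeds; "joint_torque": joint torques, N m; "eef_pos": TCP position; "tcp_rot": TCP orientation; "contact_force": force on the tool from outside, world axes, zero at the start; "wrist_torque": the same for the moment, N m; "width": finger opening in m; "gripper_force": force on a finger pad.
Only numpy, scipy, OpenCV 4.12 (cv2) and the standard library are available. Lean on these libraries where they do the work, as an engineer would, in place of code of your own. Each camera call takes 0.05 s, during which the arm holds its last target. There are 200 camera calls.

## Working session

There is one attempt and no reset: what is moved stays moved. The work goes in short steps, Python scripts to look and compute and a shell command to move; the robot and the scene stay as the last step left them, time stands still between calls to the robot, and variables do not carry over. Pictures are saved under pics/ and viewed, at most 10 in all, crops included, and the job is handed in when it is done.

```bash
mkdir -p pics; ls; python3 - <<'E'
from rig import robot, eyes
import cv2, numpy as np
a=eyes.capture("scene"); b=eyes.capture("side")
cv2.imwrite("pics/scene.png",a); cv2.imwrite("pics/side.png",b)
for n in("scene","side","wrist"):
    p=eyes.camera_params(n); print(n,{k:np.round(np.array(v),3).tolist() for k,v in p.items()})
print(robot.state())
E
```

```text
pics
scene {'camera_matrix': [[506.785, 0.0, 288.116], [0.0, 506.785, 212.291], [0.0, 0.0, 1.0]], 'rvec': [2.245, -0.614, 0.274], 'tvec': [-0.428, 0.297, 0.909]}
side {'camera_matrix': [[526.702, 0.0, 278.069], [0.0, 526.702, 208.03], [0.0, 0.0, 1.0]], 'rvec': [0.381, -2.682, 1.343], 'tvec': [0.568, 0.138, 1.043]}
wrist {'camera_matrix': [[325.192, 0.0, 270.768], [0.0, 325.192, 208.888], [0.0, 0.0, 1.0]], 'rvec': [-2.837, 0.001, 0.005], 'tvec': [-0.572, -0.038, 0.38]}
{'clock': 0.1, 'qpos': array([-1.21020375e-01,  2.76527894e-01,  1.50602214e+00, -3.33297422e-05,
        1.36070088e+00, -1.21013460e-01]), 'joint_vel': array([-3.66190464e-04, -1.46137485e-03, -1.28180278e-03, -1.46357782e-04,
       -1.17068136e-03, -4.16907549e-05]), 'joint_torque': array([ 1.55745878e-03, -4.17697620e+01, -2.46405226e+01, -1.74112388e-04,
        5.80947395e-03,  2.85749664e-07]), 'eef_pos': array([5.74547770e-01, 2.64819303e-05, 2.47522173e-01]), 'tcp_rot': array([-2.22053215e+00, -2.22053229e+00,  1.64566450e-03]), 'contact_force': array([-0.81047317, -0.52483873,  0.08410617]), 'wrist_torque': array([ 0.00435459, -0.04357436,  0.00932613]), 'gripper_force': 0.0, 'width': 0.08530510117734937}
```

View pics/scene.png

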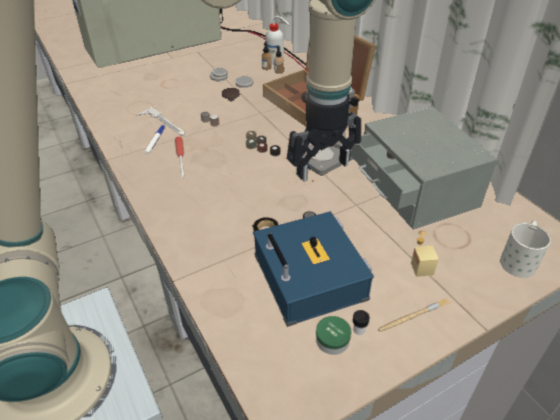

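View pics/side.png

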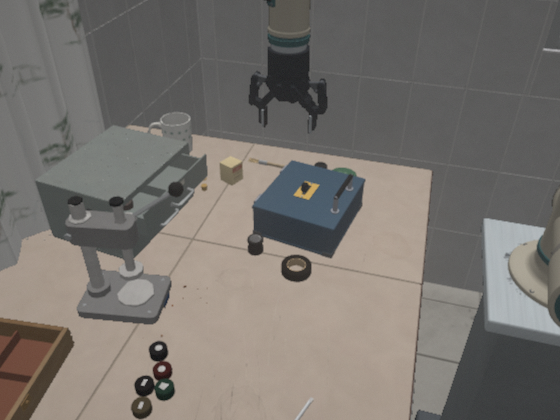

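```bash
cat > h.py <<'E'
import cv2, numpy as np
from rig import robot, eyes
def ray(p,uv,fish=False):
    K=p["camera_matrix"]; K=np.array(K); R,_=cv2.Rodrigues(np.array(p["rvec"],float)); t=np.array(p["tvec"],float).ravel()
    d=np.array([(uv[0]-K[0,2])/K[0,0],(uv[1]-K[1,2])/K[1,1]])
    if fish:
        r=np.linalg.norm(d)+1e-12; v=np.r_[d/r*np.sin(r),np.cos(r)]
    else: v=np.r_[d,1]
    return -R.T@t, R.T@v
def onz(p,uv,z,fish=False):
    o,v=ray(p,uv,fish); return o+v*(z-o[2])/v[2]
E
python3 - <<'E'
from h import *
for n in("scene","side"):
    im=cv2.imread(f"pics/{n}.png"); hsv=cv2.cvtColor(im,cv2.COLOR_BGR2HSV); p=eyes.camera_params(n)
    m=cv2.inRange(hsv,(15,180,150),(32,255,255)); k,l,s,c=cv2.connectedComponentsWithStats(m); i=1+np.argmax(s[1:,4])
    print(n,"plate",c[i],s[i],onz(p,c[i],.079).round(4))
    m=cv2.inRange(hsv,(95,90,30),(125,255,255)); k,l,s,c=cv2.connectedComponentsWithStats(m); i=1+np.argmax(s[1:,4]); print(s[i])
    pts=np.argwhere(l==i)[:,::-1].astype(np.float32)
    hull=cv2.convexHull(pts); ap=cv2.approxPolyDP(hull,4,True)[:,0]
    for q in ap: print(q, onz(p,q,.078).round(3)[:2], onz(p,q,0).round(3)[:2])
E
```

```text
Traceback (most recent call last):
ValueError: attempt to get argmax of an empty sequence
```

```bash
python3 - <<'E'
from h import *
for n,q in(("scene",(316,258)),("side",(305,193))):
    im=cv2.imread(f"pics/{n}.png"); hsv=cv2.cvtColor(im,cv2.COLOR_BGR2HSV); p=eyes.camera_params(n)
    print(hsv[q[1]-6:q[1]+7:6,q[0]-8:q[0]+9:4].tolist())
    m=cv2.inRange(hsv,(10,150,130),(35,255,255)); k,l,s,c=cv2.connectedComponentsWithStats(m); 
    for i in range(1,k):
        if s[i,4]>60: print(n,"plate",c[i].round(1),s[i],onz(p,c[i],.079).round(4))
    m=cv2.inRange(hsv,(95,90,20),(125,255,255)); k,l,s,c=cv2.connectedComponentsWithStats(m); i=1+np.argmax(s[1:,4]); print(s[i])
    pts=np.argwhere(l==i)[:,::-1].astype(np.int32)
    hull=cv2.convexHull(pts); ap=cv2.approxPolyDP(hull,4,True)[:,0]
    for q in ap: print(q, onz(p,q,.078).round(3)[:2], onz(p,q,0).round(3)[:2])
E
```

```text
[[[22, 170, 229], [22, 174, 228], [20, 43, 53], [22, 171, 231], [22, 166, 231]], [[102, 106, 106], [22, 170, 231], [21, 173, 229], [21, 146, 226], [22, 171, 232]], [[102, 119, 109], [102, 80, 102], [101, 81, 107], [103, 116, 110], [103, 116, 108]]]
scene plate [315.2 252.1] [303 241  25  23 270] [ 0.5351 -0.043   0.079 ]
[ 254  213  119  109 7828]
[367 296] [ 0.558 -0.186] [ 0.603 -0.141]
[287 321] [ 0.401 -0.158] [ 0.429 -0.11 ]
[256 253] [0.431 0.017] [0.462 0.082]
[254 232] [0.455 0.072] [0.489 0.144]
[330 213] [0.628 0.04 ] [0.68  0.108]
[372 276] [ 0.596 -0.152] [ 0.645 -0.103]
[[[104, 77, 106], [20, 93, 112], [170, 15, 51], [20, 47, 81], [20, 132, 201]], [[20, 130, 200], [20, 123, 180], [19, 89, 118], [20, 131, 201], [20, 80, 140]], [[106, 71, 107], [104, 74, 107], [75, 11, 97], [25, 29, 113], [104, 71, 107]]]
[167 295   2   4   4]
[168 295] [0.691 0.33 ] [0.732 0.264]
```

```bash
python3 -m pendant '[[[6,-1,-4,0,0.06],[5,-2,-8,0,0.12],[5,-2.8,-12,0,0.175],[5,-2.8,-12,0,0.175],[5,-2.8,-12,0,0.175],[5,-2.8,-12,0,0.175]]]'; python3 - <<'E'
from h import *
p=eyes.camera_params("wrist"); print(ray(p,(280,210),True))
im=eyes.capture("wrist"); cv2.imwrite("pics/w1.png",im)
np.save("w1.npy",np.array([p["rvec"],p["tvec"]],float).reshape(2,3))
E
```

```text
clock: 0.7
eef_pos: [0.4562, -0.0281, 0.2485]
tcp_rot: [2.406, 2.019, 0.002]
contact_force: [-0.1, -1.0, -0.3]
width: 0.05
gripper_force: 0.0
(array([0.46838397, 0.04743301, 0.37318229]), array([-0.02559803, -0.30335092, -0.95253502]))
```

View pics/w1.png

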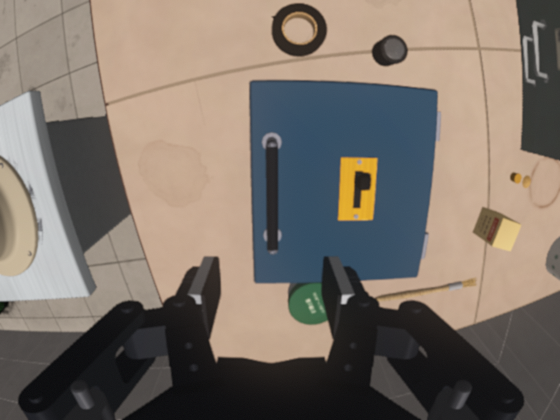

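The wrist view shows the lid with corners at about (253,82), (436,91), (418,276) and (255,282). The bar lies along x≈272, rows 140–250, and the knob is near (364,181) at the left end of its slot.

```bash
python3 - <<'E'
from h import *
w=np.load("w1.npy"); p=dict(camera_matrix=eyes.camera_params("wrist")["camera_matrix"],rvec=w[0],tvec=w[1])
im=cv2.imread("pics/w1.png"); hsv=cv2.cvtColor(im,cv2.COLOR_BGR2HSV)
f=lambda q,z:onz(p,q,z,True)[:2]
C=[f(q,.078) for q in((252,82),(437,91),(418,277),(254,283))]
print(np.round(C,4), "centre",np.mean(C,0).round(4))
xd=C[1]+C[2]-C[0]-C[3]; yd=C[0]+C[1]-C[2]-C[3]
print("yaws",np.degrees(np.arctan2(xd[1],xd[0])),np.degrees(np.arctan2(-yd[0],yd[1])),np.linalg.norm(xd)/2,np.linalg.norm(yd)/2)
m=(hsv[...,2]<45).astype(np.uint8); m[:140]=0;m[252:]=0;m[:,:262]=0;m[:,284:]=0
pts=np.argwhere(m)[:,::-1]
for r in (150,170,190,210,230,240):
    x=np.flatnonzero(m[r]); print(r,x.min(),x.max(),f((x.mean(),r),.112).round(4))
m=cv2.inRange(hsv,(15,150,130),(35,255,255)); r=cv2.minAreaRect(np.argwhere(m[140:230,330:385])[:,::-1].astype(np.float32)); print(r, f(np.array(r[0])+(330,140),.079))
print("knobtop",f((363,181),.104))
print(robot.state()["eef_pos"])
cv2.imwrite("pics/k.png",cv2.resize(im[120:260,240:400],None,fx=4,fy=4,interpolation=cv2.INTER_CUBIC))
E
```

```text
[[ 0.4563  0.0754]
 [ 0.6319  0.046 ]
 [ 0.6003 -0.1515]
 [ 0.4205 -0.1209]] centre [ 0.5272 -0.0377]
yaws -9.587261830771753 -9.718997631390948 0.18024489865806584 0.1997241618360036
150 267 276 [0.4632 0.0154]
170 267 276 [ 0.4603 -0.0008]
190 267 276 [ 0.4573 -0.0174]
210 268 276 [ 0.4547 -0.0346]
230 268 276 [ 0.4516 -0.0524]
240 269 276 [ 0.4504 -0.0616]
((27.11602783203125, 48.505393981933594), (36.00758361816406, 62.69965744018555), 2.6630008220672607) [ 0.53664156 -0.0379757 ]
knobtop [ 0.53686309 -0.02488969]
[ 0.45632153 -0.02803354  0.24839709]
```

View pics/k.png

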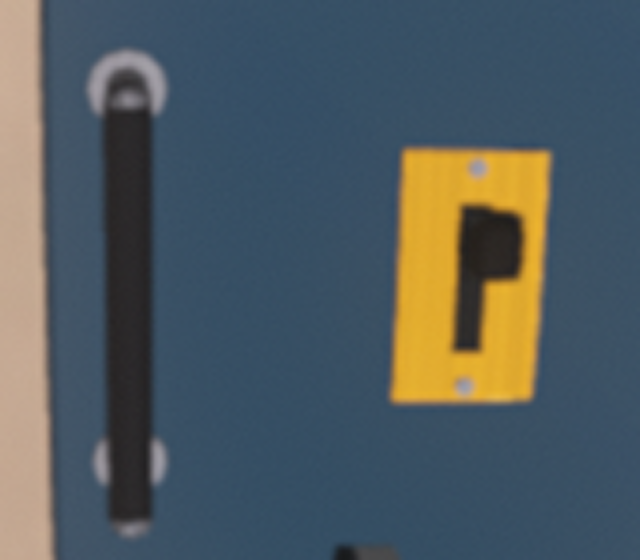

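```bash
python3 -m pendant '[[[5,0.2,0,4.5,0],[5,0.2,0,9,0],[5,0.2,0,12,0],[5,0.2,0,13.6,0],[5,0.2,0,13.6,0],[0.4,0.2,0,13.6,0],[0.4,0.2,0,13.6,0],[0.4,0.2,0,13.6,0],[0.4,0.2,0,13.6,0],[0.4,0.2,0,13.6,0],[0.4,0.2,0,13.6,0]]]'
```

```text
clock: 1.85
eef_pos: [0.4576, -0.0264, 0.1136]
tcp_rot: [2.404, 2.016, 0.005]
contact_force: [3.7, 0.4, 4.6]
width: 0.0074
gripper_force: 58.8
```

```bash
python3 -m pendant '[[[0.4,0,0,-0.2,0],[0.4,0,0,-0.4,0],[0.4,0,0,-0.6,0],[0.4,0,0,-0.7,0],[0.4,0,0,-0.7,0]]]'
```

```text
clock: 2.35
eef_pos: [0.4591, -0.0266, 0.1196]
tcp_rot: [2.403, 2.015, 0.008]
contact_force: [10.2, -0.4, -8.2]
width: 0.0078
gripper_force: 58.4
```

```bash
python3 -m pendant '[[[0.4,0,0,-0.2,0],[0.4,0,0,-0.3,0],[0.4,0,0,-0.4,0],[0.4,0,0,-0.4,0]]]'
```

```text
clock: 2.75
eef_pos: [0.4596, -0.0267, 0.1216]
tcp_rot: [2.403, 2.014, 0.009]
contact_force: [15.9, -1.6, -24.5]
width: 0.0076
gripper_force: 58.2
```

Caught: about 25 N after roughly 6 mm of give. I'll let the lid down, release the handle and go to the knob.

```bash
python3 -m pendant '[[[0.4,0,0,0.3,0],[0.4,0,0,0.7,0],[0.4,0,0,1.1,0],[0.4,0,0,1.1,0],[4.5,0,0,1.1,0],[4.5,0,0,1.1,0],[4.5,0,0,1.1,0],[4.5,0,0,1.1,0]]]' && python3 -m pendant '[[[4.5,0,0,-3,0],[4.5,0,0,-6,0],[4.5,0.7,4,-6,0],[4.5,1.4,8.1,-6,0],[4.5,1.4,8.1,-6,0],[4.5,1.4,8.1,-6,0]]]'; python3 - <<'E'
from h import *
p=eyes.camera_params("wrist"); print(robot.state()["eef_pos"]); im=eyes.capture("wrist"); cv2.imwrite("pics/w2.png",im)
np.save("w2.npy",np.array([p["rvec"],p["tvec"]],float).reshape(2,3))
E
```

```text
clock: 3.55
eef_pos: [0.4543, -0.0259, 0.1118]
tcp_rot: [-2.406, -2.018, 0.002]
contact_force: [-0.3, 0.4, 0.2]
width: 0.045
gripper_force: 0.0
clock: 4.15
eef_pos: [0.5373, -0.0263, 0.1715]
tcp_rot: [-2.405, -2.018, 0.003]
contact_force: [-1.1, -0.8, -0.5]
width: 0.045
gripper_force: 0.0
[ 0.53733501 -0.02625769  0.17148241]
```

View pics/w2.png

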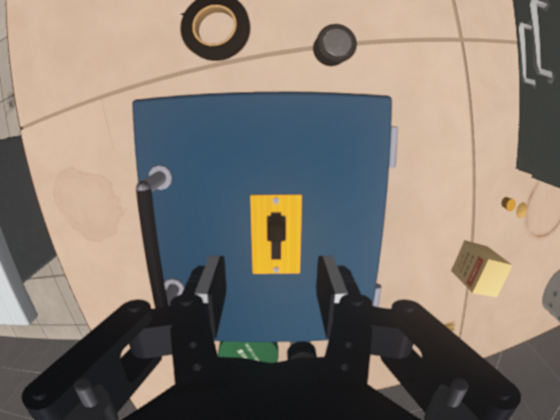

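The wrist view shows the knob at (276,228), centred between the fingertips (midline x≈272). I'll descend, pinch it and slide it.

```bash
python3 -m pendant '[[[4.5,0,0.1,3.5,0],[4.5,0,0.1,6,0],[4.5,0,0.1,7,0],[4.5,0,0.1,7,0],[0.8,0,0.1,7,0],[0.8,0,0.1,7,0],[0.8,0,0.1,7,0],[0.8,0,0.1,7,0],[0.8,0,0.1,7,0],[0.8,0,0.1,7,0]]]'; python3 -m pendant '[[[0.8,-0.5,0,0,0],[0.8,-1,0,0,0],[0.8,-1.5,0,0,0],[0.8,-2,0,0,0],[0.8,-2.4,0,0,0],[0.8,-2.4,0,0,0],[0.8,-2.4,0,0,0]]]'
```

```text
clock: 5.2
eef_pos: [0.5405, -0.0269, 0.104]
tcp_rot: [2.404, 2.017, 0.005]
contact_force: [1.8, -1.1, 5.9]
width: 0.0103
gripper_force: 60.3
clock: 5.9
eef_pos: [0.5366, -0.0505, 0.104]
tcp_rot: [2.404, 2.016, 0.006]
contact_force: [3.9, 0.6, 5.7]
width: 0.0107
gripper_force: 60.3
```

```bash
python3 -m pendant '[[[0.8,-0.3,0,0,0],[0.8,-0.3,0,0,0]]]'; python3 -m pendant '[[[4.5,0,0,0,0],[4.5,0,0,0,0],[4.5,0,0,0,0],[4.5,0,0,0,0],[4.5,0,0,-3.5,0],[4.5,0,0,-7,0],[4.5,0.7,-4,-7,0],[4.5,1.3,-7.9,-7,0],[4.5,1.3,-7.9,-7,0],[4.5,1.3,-7.9,-7,0]]]'; python3 - <<'E'
from h import *
print(robot.state()["eef_pos"]); im=eyes.capture("wrist"); cv2.imwrite("pics/w3.png",im)
E
```

```text
clock: 6.1
eef_pos: [0.5365, -0.0507, 0.104]
tcp_rot: [2.409, 2.016, 0.013]
contact_force: [4.7, 7.7, 6.2]
width: 0.0102
gripper_force: 60.3
clock: 7.1
eef_pos: [0.4577, -0.0265, 0.1725]
tcp_rot: [2.406, 2.019, 0.0]
contact_force: [0.9, -0.4, 0.3]
width: 0.0448
gripper_force: 0.0
[ 0.45769516 -0.02646732  0.17252921]
```

View pics/w3.png

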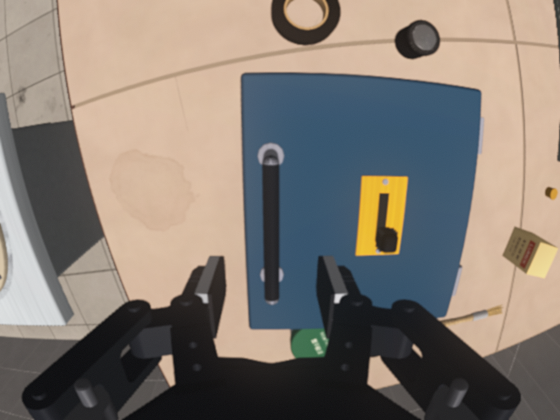

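The knob is at the right end of its slot, (387,238), and the bar (x=271) is centred between the fingers. I'll grip it again.

```bash
python3 -m pendant '[[[4.5,0,0,3,0],[4.5,0,0,5,0],[4.5,0,0,5.8,0],[4.5,0,0,5.8,0],[0.4,0,0,5.8,0],[0.4,0,0,5.8,0],[0.4,0,0,5.8,0],[0.4,0,0,5.8,0],[0.4,0,0,5.8,0],[0.4,0,0,5.8,0]]]'; python3 - <<'E'
import numpy as np
for d in (5,10,15,20,25,30,35,40,45,50,55,58,60,62):
    t=np.radians(d); c,s=np.cos(t),np.sin(t)
    print(d, round((-162*c+42*s+162)/10,2), round(-(162*s+42*c-42)/10,2))
E
```

```text
clock: 8.15
eef_pos: [0.4576, -0.0265, 0.1152]
tcp_rot: [-2.406, -2.019, 0.001]
contact_force: [-3.9, 0.2, 5.9]
width: 0.0079
gripper_force: 58.7
5 0.43 -1.4
10 0.98 -2.75
15 1.64 -4.05
20 2.41 -5.29
25 3.29 -6.45
30 4.27 -7.54
35 5.34 -8.53
40 6.49 -9.43
45 7.71 -10.22
50 9.0 -10.91
55 10.35 -11.48
58 11.18 -11.76
60 11.74 -11.93
62 12.3 -12.08
```

```bash
python3 -m pendant '[[[0.4,0,0.2,-0.7,0],[0.4,0,0.43,-1.4,0],[0.4,0,0.7,-2.1,0],[0.4,0,0.98,-2.75,0],[0.4,0,0.98,-2.75,0]]]'
```

```text
clock: 8.65
eef_pos: [0.4668, -0.028, 0.1425]
tcp_rot: [-2.405, -2.018, 0.003]
contact_force: [-4.8, 0.1, -2.7]
width: 0.0071
gripper_force: 58.7
```

```bash
python3 -m pendant '[[[0.4,0,0.32,-0.66,0],[0.4,0,0.66,-1.3,0],[0.4,0,1.03,-1.93,0],[0.4,0,1.43,-2.54,0],[0.4,0,1.86,-3.13,0],[0.4,0,2.31,-3.7,0],[0.4,0,2.79,-4.26,0],[0.4,0,3.29,-4.79,0],[0.4,0,3.82,-5.3,0],[0.4,0,4.36,-5.78,0],[0.4,0,4.36,-5.78,0]]]'
```

```text
clock: 9.75
eef_pos: [0.5087, -0.0351, 0.2015]
tcp_rot: [-2.404, -2.016, 0.005]
contact_force: [-11.0, 1.9, 7.0]
width: 0.0073
gripper_force: 58.8
```

```bash
python3 -m pendant '[[[0.4,0,0.47,-0.57,0],[0.4,0,1.05,-1,0],[0.4,0,1.65,-1.4,0],[0.4,0,2.25,-1.79,0],[0.4,0,2.9,-2.15,0],[0.4,0,3.55,-2.48,0],[0.4,0,4.2,-2.78,0],[0.4,0,4.9,-3.05,0],[0.4,0,4.9,-3.05,0]]]'
```

```text
clock: 10.65
eef_pos: [0.5606, -0.0438, 0.2346]
tcp_rot: [2.405, 2.017, 0.006]
contact_force: [-7.2, 2.3, 13.1]
width: 0.0074
gripper_force: 59.3
```

```bash
python3 -m pendant '[[[0.4,0,0.35,-0.22,0],[0.4,0,0.7,-0.35,0],[0.4,0,1.05,-0.46,0],[0.4,0,1.4,-0.56,0],[0.4,0,1.4,-0.56,0],[0.4,0,1.4,-0.56,0]]]'; python3 - <<'E'
from h import *
s=robot.state()
a=eyes.capture("scene"); b=eyes.capture("side")
cv2.imwrite("pics/end.png",np.hstack([cv2.resize(a[150:370,200:420],(400,400)),cv2.resize(b[80:300,190:410],(400,400))]))
# bar at grip start (.4576,-.0265,.1125 true height .112); offset of TCP at grip = .1152-.112
d=s["eef_pos"]-np.array([.4576,-.0265,.1152]); x=d[0]*.986-d[1]*.168
print(d,np.degrees(np.arctan2(.042+d[2],.162-x)-np.arctan2(.042,.162)),np.hypot(.042+d[2],.162-x)-np.hypot(.042,.162))
E
```

```text
clock: 11.25
eef_pos: [0.5746, -0.0462, 0.2395]
tcp_rot: [2.405, 2.017, 0.008]
contact_force: [-4.5, 3.1, 8.0]
width: 0.0075
gripper_force: 59.0
[ 0.11702266 -0.01972038  0.12433919] 60.87376517983207 0.00452732121676333
```

View pics/end.png

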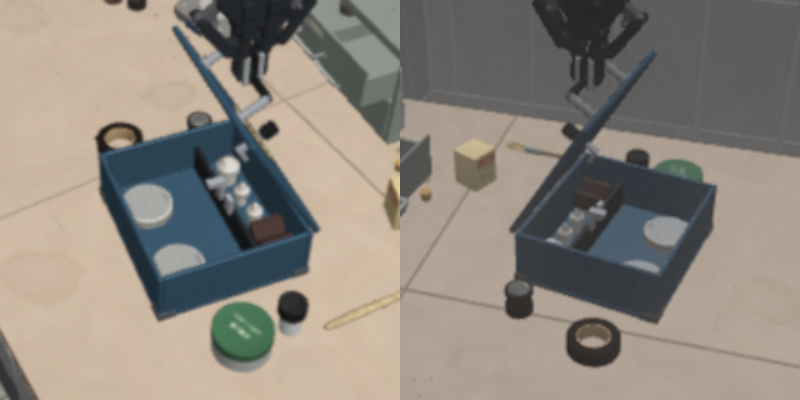

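The composite picture shows the lid standing open. The gripper is on the bar at about (250,75) in the left half, and the four bystanders are where they were. The arm pose puts the lid at about 60–61°, and the grip reads 59 N.

```bash
python3 -c "
from rig import robot
s=robot.state();print(s['contact_force'],s['gripper_force'],s['width']);print(robot.job_done())"
```

```text
[-4.6725131   3.06994155  9.03461806] 58.95644724369049 0.007528776069660879
the job is handed in; nothing more can be done
None
```

The tug showed the lid was caught, so I let it down, slid the catch knob to the other end, raised the lid to about 60° and handed the job in still gripping the handle (about 59 N); the things round the case look unmoved in the last pictures.

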